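# Unhitch a trailer coupler from its bench ball and hold it up

### The arm

A 6-joint arm with a two-finger parallel gripper is mounted at the origin on the work surface. World frame = base frame: x ahead of the robot, y to its left, z up, the work surface at z = 0. Lengths are in m, angles in degrees, forces in N, time in s.
With the tool pointing down it reaches from about 0.35 to 0.875 m from the base axis. Payload 4.2 kg.
Tool frame: the origin (TCP) lies on the centre line of the jaws, within the pads' length; the fingertips stand 25 mm ahead of it and the grasp point (between the pads) lies 6 mm ahead of it; x points along the fingers, z is the direction in which the jaws open and shut, and the axes are right-handed (so a half turn about x gives the same grasp; the last joint's range is limited). The gripper opens to 87 mm and grips with 3 to 60 N. Pads are 19 mm wide; open, the fingers measure 117 mm over their backs; the gripper's body (75 mm by 190 mm) begins 51 mm behind the grasp point.
Start: joints at [80.077, 22.042, 0.453, 0, -68.411, -14.817], TCP at [0.262, 0.568, 0.248] pointing down, gripper open.
Joint ranges: [-179.83, 179.83], [-69.29, 118.12], [-61.27, 80.66], [-181.25, 117.63], [-171.15, -9.14], [-177.46, 177.46]. Speed limits (degrees/s): [159.86, 159.86, 180, 180, 180, 180].

### API

Orientations are given as a 3x3 rotation matrix whose columns are the frame's x, y, z axes.
In Python, from cell import telemetry, camera, get_calibration, job gives the robot as it stands.
- The arm moves only by the tool servo_tool, never from a script. Its argument "targets" is a list of rows, each a list of 3 entries, a list of its own where there are three numbers: the shift along the world's x, y, z in units of 40 mm (1.0 is 40 mm), then the turn, a rotation vector about the world's x, y, z in units of 5 degrees (1.0 is 5 degrees), then the gripper's target within -1 to 1 (shut at 1, half-way at 0, fully open at -1). In form: [[[x, y, z], [wx, wy, wz], claw], ...]. A call has 1 to 8 rows; each row shifts and turns the commanded pose from where the row before left it; what a row does not reach is not made up. A row lasts 1/12 s, in which the tool goes at most 41.7 mm and 7.16 degrees, less where a joint would pass 70% of its speed; a pose out of reach is approached as far as the arm can. A call is refused whole if a number of a shift passes 1 or a number of a turn 1, either way. A call with a gripper value outside its range is refused whole. The fingers move at their own pace and stop on an object; the grip force is fixed at half the most. Time passes only in rows, so rows that do not move let the fingers close. It gives the time, the measured TCP pose, the force and the opening at its end, in the units of the state.
- telemetry.get_obs(): the state, without advancing time (a new reading comes with each control period).
- camera(name): name is "scene" or "top"; returns the picture (384x512x3 uint8, blue, green, red); there is no depth.
- get_calibration(name): a dict with "mtx" (3x3 intrinsics, pixels), "origin" and "attitude" of the camera in the world. Camera axes: x right, y down, z forward; pixel columns grow to the right and rows downward; lengths in m; the calibration is good to about 2 mm. A picture is of the moment at which its call begins. get_calibration takes no time and is no camera call.
- job.sign_off(): hands the job in, once; it reports no verdict.
The state is a dict: "t": time; "joint_pos": joint angles; "qd": joint speeds; "joint_torque": joint torques, N m; "tcp_pos": TCP position; "tcp_rot": TCP orientation; "force": force on the tool from outside, world axes, zero at the start; "moment": the same for the moment, N m; "finger_gap": finger opening in m.
Only numpy, scipy, OpenCV 4.12 (cv2) and the standard library are available. Lean on these libraries where they do the work, as an engineer would, in place of code of your own. Each camera call takes 0.05 s, during which the arm holds its last target. There are 200 camera calls.

### The job

On the bench board a trailer coupler with a stub of tongue is locked on its hitch ball. Draw the upright latch handle on top of the coupler sideways against its spring, all the way, then, keeping it drawn, lift the coupler straight up off the ball. Finish while still holding it in the air, still and roughly level, about 10 cm above where it sat; leave the other things around it alone.

Things in the scene. Friction and masses are not known exactly. Their poses are not given: they have to be found in the camera images.
- coupler: Trailer coupler: aluminium socket 63 x 63 mm, open below, on a steel tube 40 wide, 34 high; loose, 0.5 to 0.8 kg with latch. Origin: point of the socket at the ball's centre when seated. z up; the tube runs along -x, 31 to 186 mm behind the origin; +y is the side where the dark latch plate wraps down. Roof top 30 above the origin, socket's lower edge 12 below. Balance point at x -41, y 2 mm.
- latch_grip (a point): Grip point, mid-length on the upright black bar of the latch, on the coupler's top: bar 14 mm thick along the coupler's y, 36 mm along x, vertical sides. Its top is 22 mm above this point, the latch's flat top plate 24 mm below. Latch shut: at (-38, -12, 62) mm in the coupler's frame; drawn, it moves along the coupler's +y. The bar can carry the whole coupler, near its balance point.
- latch (a joint): Draw of the latch along the coupler's +y, m: 0 shut, 0.020 at its stop. A spring pulls it shut, 5 N at 0, 10 N at the stop; let go, it shuts. Shut, a jaw under the ball locks the coupler down; clear of the ball from about 0.014. Once off the ball the coupler slides up to 20 mm along +y under the held bar (the latch springs shut): harmless.
- ball (a point): Centre of the fixed hitch ball, 50 mm across, 75 mm above the bench, on a board (270 x 130 x 18 mm). Axes as those of the seated coupler. A wooden cradle 135 to 165 mm behind it holds the tube between cheeks 14 mm high. coupler's height over this point is its height above its seat; it must rise 50 mm to clear the ball (socket play 1.5 mm all round).
- wrench: Wrench lying on the bench beside the board, 180 mm long, origin under its middle; leave alone.
- tape: Roll of tape lying flat, 94 mm across, 45 mm high, origin at the centre of its underside; leave alone.
- oil: Closed bottle of oil standing on the bench, 56 mm across, 130 mm high, origin at the centre of its underside; leave alone.
Not all that is in view belongs to the job. Of the things that look like the coupler, the middle-sized one is meant.

How it is judged:
By the outcome, as a careful person would: the job done as asked, in the order asked, and still so for the second after the job is handed in, while the arm keeps its last pose, push and grip.
It also fails if it takes over 32 s, if anything falls off the work surface, if the arm or the gripper's body presses on something with over 40 N, if the wrist force passes 120 N, or if a joint passes its speed limit or range.

## Working session

There is one attempt and no reset: what is moved stays moved. The work goes in short steps, Python scripts to look and compute and a tool call to move; the robot and the scene stay as the last step left them, time stands still between calls to the robot, and variables do not carry over. Pictures are saved under pics/ and viewed, about 8 in all and at most 12, crops included, and the job is handed in when it is done.

Besides the shell and the picture viewer there is one more tool, called after "Call:" as name(argument=value, ...), one argument or row to a line, values as JSON. servo_tool: Moves the arm, as the interface text tells. Its arguments: {"type":"object","properties":{"targets":{"type":"array","items":{"type":"array"}}},"required":["targets"]}

```bash
mkdir -p pics; ls
python3 - <<'E'
from cell import telemetry, camera, get_calibration
import cv2, numpy as np
for n in("scene","top"):
    cv2.imwrite(f"pics/{n}0.png",camera(n)); c=get_calibration(n); print(n,c)
a=cv2.imread("pics/scene0.png");b=cv2.imread("pics/top0.png")
o=telemetry.get_obs();print(o['t'],o['tcp_pos'],o['tcp_rot'],o['finger_gap'])
E
```

```text
pics
scene {'mtx': array([[456.46993879,   0.        , 256.40890093],
       [  0.        , 456.46993879, 191.3448286 ],
       [  0.        ,   0.        ,   1.        ]]), 'origin': array([ 1.56959215, -0.0656298 ,  1.04832124]), 'attitude': array([[ 0.07447262,  0.6953841 , -0.71476904],
       [ 0.99714156, -0.04276354,  0.06228957],
       [ 0.01274912, -0.71736478, -0.6965811 ]])}
top {'mtx': array([[411.16379704,   0.        , 251.41185655],
       [  0.        , 411.16379704, 189.94007885],
       [  0.        ,   0.        ,   1.        ]]), 'origin': array([0.5330719 , 0.0253454 , 1.21278109]), 'attitude': array([[-0.01811165, -0.99662566,  0.08005781],
       [-0.99983163,  0.01828937,  0.00148714],
       [-0.00294633, -0.08001739, -0.99678911]])}
0.1 [0.26135791 0.56719314 0.24657268] [[-7.02316714e-04  9.08143602e-01 -4.18658220e-01]
 [-1.83983599e-03 -4.18658788e-01 -9.08141748e-01]
 [-9.99998061e-01  1.32459334e-04  1.96486635e-03]] 0.08688072052126947
```

View pics/scene0.png

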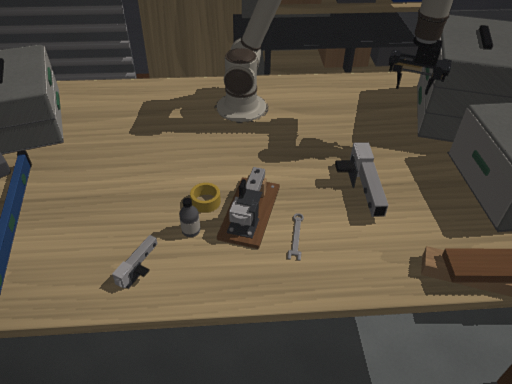

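View pics/top0.png

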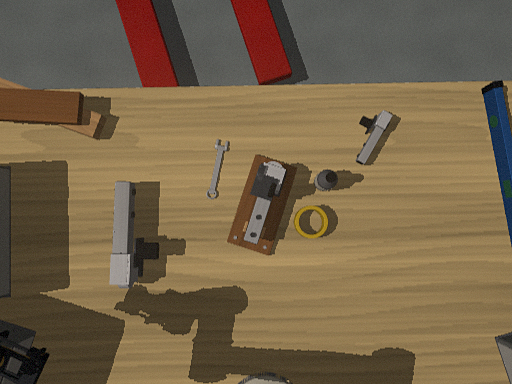

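Candidates in the top view: a large one lying at (123,235), a small one lying at (377,137), and the middle-sized one seated on the board at (263,205). The board-mounted one fits: it is middle-sized and on a ball and cradle. I'll confirm it in a crop.

Run:
```python
import cv2, numpy as np
a=cv2.imread("pics/scene0.png")[155:255,205:295];b=cv2.imread("pics/top0.png")[145:265,215:315]
f=lambda i,s:cv2.convertScaleAbs(cv2.resize(i,None,fx=s,fy=s,interpolation=cv2.INTER_CUBIC),alpha=1.5,beta=15)
A=f(a,4);B=f(b,4);h=480;A=cv2.copyMakeBorder(A,0,h-A.shape[0],0,0,0)
cv2.imwrite("pics/crop.png",np.hstack([A,B]))
```

```text
(no output)
```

View pics/crop.png

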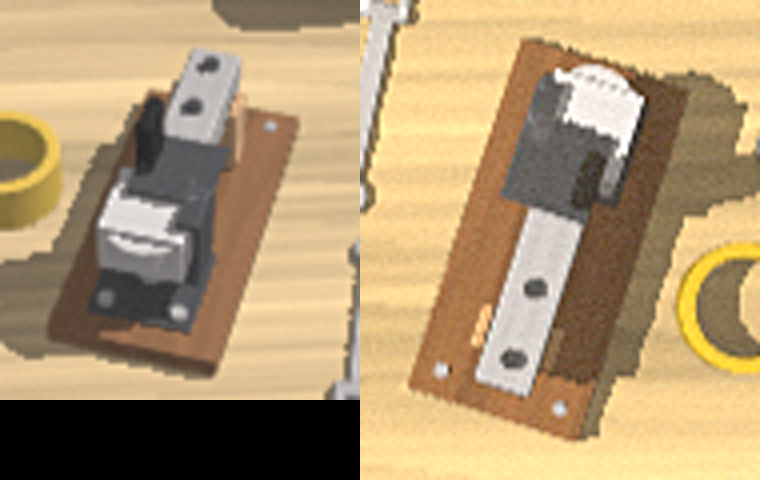

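The crop confirms it: this is the middle-sized coupler, seated on the board, with its black bar at about top (272,190) and scene (242,189). The plate wraps down on the image left (+y).

```bash
cat > h.py <<'E'
import numpy as np, cv2
from cell import get_calibration
def ray(n,p):
    c=get_calibration(n); R=np.array(c['attitude']); d=R@np.linalg.inv(c['mtx'])@np.array([p[0],p[1],1.]); return np.array(c['origin']),d
def plane(n,p,z):
    o,d=ray(n,p); return o+d*(z-o[2])/d[2]
E
python3 - <<'E'
from h import *
b=cv2.imread("pics/top0.png"); a=cv2.imread("pics/scene0.png")
C=lambda x,y:((x-360)/4+215,y/4+145)
bd=[plane("top",C(*p),.018) for p in [(527,38),(690,85),(583,438),(410,388)]]
yaw=lambda u,v:np.degrees(np.arctan2(*(u-v)[[1,0]]))
print("board yaw",yaw(bd[0],bd[3]),yaw(bd[1],bd[2]),yaw(bd[0],bd[1])-90,"centre",np.mean(bd,0))
for z in(.095,): 
  t=[plane("top",C(*p),z) for p in [(525,210),(478,380),(582,222),(530,395)]]
  print("tube yaw",yaw(t[0],t[1]),yaw(t[2],t[3]), "rear mid",(t[1]+t[3])/2)
def mask(img,x0,y0,x1,y1,th):
  m=np.zeros(img.shape[:2],np.uint8); m[y0:y1,x0:x1]=(img[y0:y1,x0:x1].max(2)<th)*255
  n,l,s,c=cv2.connectedComponentsWithStats(m); i=1+np.argmax(s[1:,4]); cnt=cv2.findContours((l==i).astype(np.uint8),0,2)[0][0]
  return c[i],s[i],cv2.minAreaRect(cnt)
for n,i,bx in(("top",b,(265,180,282,200)),("scene",a,(236,172,250,202))):
  for th in(25,32,40):
    c,s,r=mask(i,*bx,th); print(n,th,c,s,r)
ct=mask(b,265,180,282,200,32)[0]; print("bar at z.155",plane("top",ct,.155))
ct=mask(a,236,172,250,202,32)[0]; print("scene bar mid z.137",plane("scene",ct,.137))
E
```

```text
board yaw -19.403438611085175 -18.24310222755858 -17.309181151756647 centre [ 0.58760001 -0.0064405   0.018     ]
tube yaw -16.517211288259457 -17.94292379205893 rear mid [0.48221928 0.03067985 0.095     ]
top 25 [280. 189.] [280 189   1   1   1] ((280.0, 189.0), (0.0, 0.0), 0.0)
top 32 [274.66666667 185.66666667] [274 185   2   2   3] ((274.75, 185.75001525878906), (0.7071067094802856, 1.4142134189605713), 45.0)
top 40 [272.56521739 190.55072464] [268 183  12  14  69] ((273.5, 189.5), (13.0, 11.0), 90.0)
scene 25 [240.76744186 190.76744186] [239 186   7  11  43] ((242.0, 191.0), (6.0, 10.0), 0.0)
scene 32 [241.78723404 188.82978723] [239 180   7  18  94] ((242.0, 188.5), (17.0, 6.0), 90.0)
scene 40 [241.8490566  188.97169811] [239 180   7  19 106] ((242.0, 189.0), (18.0, 6.0), 90.0)
bar at z.155 [ 0.6279968  -0.03332645  0.155     ]
scene bar mid z.137 [ 0.6215189  -0.02541191  0.137     ]
```

Call:
servo_tool(
  targets=[
    [[0.2,-0.4,0.3],[0,0,0],-1],
    [[0.49,-0.82,0.2],[0,0,0.3],-1],
    [[0.49,-0.82,0],[0,0,0.3],-1],
    [[0.49,-0.82,0],[0,0,0.3],-1],
    [[0.49,-0.82,0],[0,0,0.3],-1],
    [[0.49,-0.82,0],[0,0,0.24],-1],
    [[0.49,-0.82,0],[0,0,0],-1],
    [[0.49,-0.82,0],[0,0,0],-1],
  ],
)

```text
t: 0.77
tcp_pos: [0.407, 0.3201, 0.2673]
tcp_rot: [[-0.001, 0.954, -0.301], [-0.0, -0.301, -0.954], [-1.0, -0.0, 0.001]]
force: [0.8, 0.1, 0.4]
finger_gap: 0.0872
```

Call:
servo_tool(
  targets=[
    [[0.49,-0.82,0],[0,0,0],-1],
    [[0.49,-0.82,0],[0,0,0],-1],
    [[0.49,-0.82,0],[0,0,0],-1],
    [[0.49,-0.82,0],[0,0,0],-1],
    [[0.49,-0.82,0],[0,0,0],-1],
    [[0.49,-0.82,0],[0,0,0],-1],
    [[0.4,-0.7,0],[0,0,0],-1],
    [[0,0,0],[0,0,0],-1],
  ],
)

```text
t: 1.43
tcp_pos: [0.5419, 0.093, 0.2667]
tcp_rot: [[-0.001, 0.952, -0.307], [-0.001, -0.307, -0.952], [-1.0, -0.001, 0.002]]
force: [-1.2, 0.5, 0.7]
finger_gap: 0.0872
```

Call:
servo_tool(
  targets=[
    [[0.45,-0.75,0],[0,0,0],-1],
    [[0.45,-0.75,0],[0,0,0],-1],
    [[0.45,-0.75,0],[0,0,0],-1],
    [[0.45,-0.75,0],[0,0,0],-1],
    [[0.08,0,-0.5],[0,0,0],-1],
    [[0,0,-0.5],[0,0,0],-1],
    [[0,0,-0.4],[0,0,0],-1],
    [[0,0,0],[0,0,0],-1],
  ],
)

```text
t: 2.1
tcp_pos: [0.613, -0.0229, 0.2069]
tcp_rot: [[-0.009, 0.953, -0.302], [-0.0, -0.303, -0.953], [-1.0, -0.009, 0.003]]
force: [-0.8, -0.6, -1.3]
finger_gap: 0.0871
```

Run:
```python
from h import *
from cell import camera, telemetry
a=camera("scene");b=camera("top");cv2.imwrite("pics/s1.png",a);cv2.imwrite("pics/t1.png",b)
f=lambda i:cv2.convertScaleAbs(cv2.resize(i,None,fx=4,fy=4,interpolation=cv2.INTER_CUBIC),alpha=1.5,beta=15)
cv2.imwrite("pics/c1.png",np.hstack([f(a[130:260,200:300]),f(b[130:260,220:320])]))
o=telemetry.get_obs();print(o['tcp_pos'],o['force'])
```

```text
[ 0.61535643 -0.02262452  0.21118288] [0.69113381 0.44923033 0.84500316]
```

View pics/c1.png

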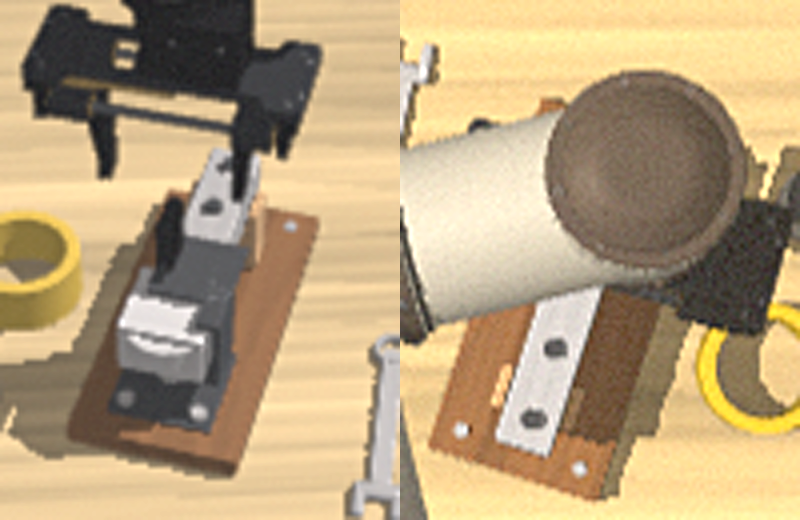

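The fingers straddle the bar. Scene crop tips are at (105,178) and (242,200), with the bar top at (172,198) centred between them. Next I descend to the grip height.

Call:
servo_tool(
  targets=[
    [[0.03,-0.03,-0.4],[0,0,0],-1],
    [[0,0,-0.4],[0,0,0],-1],
    [[0,0,-0.4],[0,0,0],-1],
    [[0,0,-0.3],[0,0,0],-1],
    [[0,0,0],[0,0,0],-1],
    [[0,0,0],[0,0,0],0],
  ],
)

```text
t: 2.7
tcp_pos: [0.6173, -0.0236, 0.1526]
tcp_rot: [[0.001, 0.954, -0.301], [-0.0, -0.301, -0.954], [-1.0, 0.001, -0.0]]
force: [0.9, 0.2, 0.5]
finger_gap: 0.0845
```

Call:
servo_tool(
  targets=[
    [[0,0,0],[0,0,0],0.2],
    [[0,0,0],[0,0,0],0.3],
    [[0,0,0],[0,0,0],0.4],
  ],
)

```text
t: 2.95
tcp_pos: [0.6174, -0.0238, 0.1529]
tcp_rot: [[0.002, 0.954, -0.301], [0.0, -0.301, -0.954], [-1.0, 0.002, -0.001]]
force: [0.4, 0.4, 0.9]
finger_gap: 0.0681
```

Call:
servo_tool(
  targets=[
    [[0,0,-0.15],[0,0,0],0.4],
    [[0,0,0],[0,0,0],0.5],
    [[0,0,0],[0,0,0],0.55],
    [[0,0,0],[0,0,0],0.6],
    [[0,0,0],[0,0,0],0.6],
    [[0,0,0],[0,0,0],0.6],
  ],
)

```text
t: 3.45
tcp_pos: [0.6168, -0.024, 0.1456]
tcp_rot: [[0.0, 0.954, -0.301], [-0.0, -0.301, -0.954], [-1.0, 0.0, -0.0]]
force: [-0.1, -0.5, 0.0]
finger_gap: 0.0282
```

Run:
```python
from h import *
from cell import camera, telemetry
a=camera("scene")
f=lambda i:cv2.convertScaleAbs(cv2.resize(i,None,fx=6,fy=6,interpolation=cv2.INTER_CUBIC),alpha=1.8,beta=20)
cv2.imwrite("pics/c2.png",f(a[150:245,200:300]))
o=telemetry.get_obs();print(o['tcp_pos'],o['force'])
```

```text
[ 0.61679777 -0.02397597  0.14560617] [-0.15514353 -0.54524841  0.80957522]
```

View pics/c2.png

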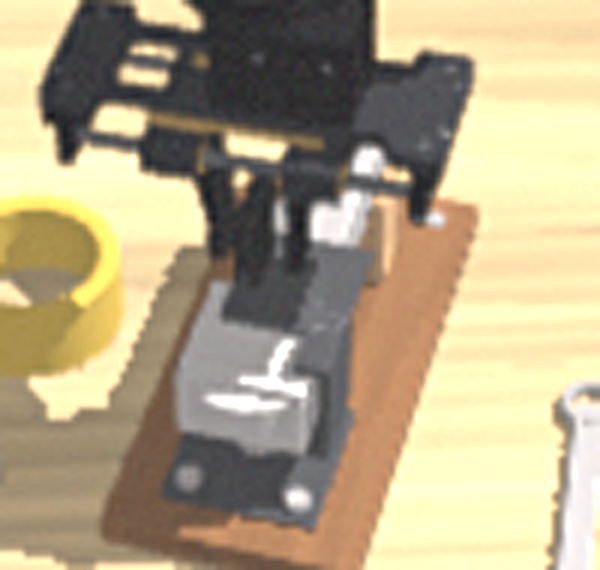

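The bar at (255,225) stands between the fingers at (220,215) and (298,215), with no contact yet. I'll close.

Call:
servo_tool(
  targets=[
    [[0,0,0],[0,0,0],0.8],
    [[0,0,0],[0,0,0],1],
    [[0,0,0],[0,0,0],1],
    [[0,0,0],[0,0,0],1],
    [[0,0,0],[0,0,0],1],
    [[0,0,0],[0,0,0],1],
  ],
)

```text
t: 4.0
tcp_pos: [0.6164, -0.0244, 0.1455]
tcp_rot: [[-0.001, 0.953, -0.301], [-0.001, -0.301, -0.953], [-1.0, -0.001, 0.001]]
force: [-0.8, -2.6, 1.0]
finger_gap: 0.0137
```

Call:
servo_tool(
  targets=[
    [[0.03,0.095,0],[0,0,0],1],
    [[0.03,0.095,0],[0,0,0],1],
    [[0.03,0.095,0],[0,0,0],1],
    [[0.03,0.095,0],[0,0,0],1],
    [[0,0,0],[0,0,0],1],
    [[0,0,0],[0,0,0],1],
  ],
)

```text
t: 4.5
tcp_pos: [0.6208, -0.0108, 0.1454]
tcp_rot: [[-0.003, 0.953, -0.302], [-0.003, -0.302, -0.953], [-1.0, -0.002, 0.004]]
force: [-0.8, -8.0, 0.2]
finger_gap: 0.0135
```

Call:
servo_tool(
  targets=[
    [[0.015,0.048,0],[0,0,0],1],
    [[0.015,0.048,0],[0,0,0],1],
    [[0,0,0],[0,0,0],1],
    [[0,0,0],[0,0,0],1],
  ],
)

```text
t: 4.83
tcp_pos: [0.6219, -0.0075, 0.1454]
tcp_rot: [[-0.003, 0.953, -0.302], [-0.004, -0.302, -0.953], [-1.0, -0.002, 0.005]]
force: [-0.5, -9.6, -0.6]
finger_gap: 0.0138
```

Call:
servo_tool(
  targets=[
    [[0.015,0.048,0],[0,0,0],1],
    [[0,0,0],[0,0,0],1],
    [[0,0,0],[0,0,0],1],
  ],
)

```text
t: 5.08
tcp_pos: [0.6225, -0.0057, 0.1454]
tcp_rot: [[-0.003, 0.953, -0.302], [-0.004, -0.302, -0.953], [-1.0, -0.002, 0.005]]
force: [-0.2, -9.8, -0.5]
finger_gap: 0.0134
```

Call:
servo_tool(
  targets=[
    [[0.012,0.04,0],[0,0,0],1],
    [[0,0,0],[0,0,0],1],
    [[0,0,0],[0,0,0],1],
  ],
)

```text
t: 5.33
tcp_pos: [0.6229, -0.0043, 0.1453]
tcp_rot: [[-0.003, 0.953, -0.302], [-0.004, -0.302, -0.953], [-1.0, -0.002, 0.005]]
force: [0.1, -10.4, -0.5]
finger_gap: 0.0145
```

Call:
servo_tool(
  targets=[
    [[0.012,0.04,0],[0,0,0],1],
    [[0,0,0],[0,0,0],1],
    [[0,0,0],[0,0,0],1],
  ],
)

```text
t: 5.58
tcp_pos: [0.6232, -0.0036, 0.1453]
tcp_rot: [[-0.004, 0.953, -0.303], [-0.006, -0.303, -0.953], [-1.0, -0.002, 0.007]]
force: [-0.3, -12.4, 0.4]
finger_gap: 0.0144
```

At the stop: travel is about 22 mm including play, and the force rises past 10 N. Now I lift straight up, slowly at first.

Call:
servo_tool(
  targets=[
    [[0,0,0.06],[0,0,0],1],
    [[0,0,0.1],[0,0,0],1],
    [[0,0,0.1],[0,0,0],1],
    [[0,0,0.1],[0,0,0],1],
    [[0,0,0],[0,0,0],1],
  ],
)

```text
t: 6.0
tcp_pos: [0.6222, -0.0031, 0.156]
tcp_rot: [[-0.008, 0.952, -0.305], [-0.004, -0.305, -0.952], [-1.0, -0.006, 0.006]]
force: [3.4, -11.6, -13.1]
finger_gap: 0.0139
```

Call:
servo_tool(
  targets=[
    [[0,0,0.1],[0,0,0],1],
    [[0,0,0.1],[0,0,0],1],
    [[0,0,0],[0,0,0],1],
    [[0,0,0],[0,0,0],1],
  ],
)

```text
t: 6.33
tcp_pos: [0.6213, -0.0028, 0.1656]
tcp_rot: [[-0.01, 0.953, -0.304], [-0.005, -0.304, -0.953], [-1.0, -0.008, 0.007]]
force: [-2.1, -9.1, -3.1]
finger_gap: 0.0141
```

Run:
```python
from h import *
from cell import camera, telemetry
a=camera("scene")
f=lambda i:cv2.convertScaleAbs(cv2.resize(i,None,fx=6,fy=6,interpolation=cv2.INTER_CUBIC),alpha=1.8,beta=20)
cv2.imwrite("pics/c3.png",f(a[150:245,200:300]))
o=telemetry.get_obs();print(o['tcp_pos'],o['force'],o['moment'],o['finger_gap'])
```

```text
[ 0.62134001 -0.00276974  0.16561805] [-1.03886394 -9.4199788  -4.11264546] [-3.31678138  0.73170392 -0.36957064] 0.014240245515750042
```

View pics/c3.png

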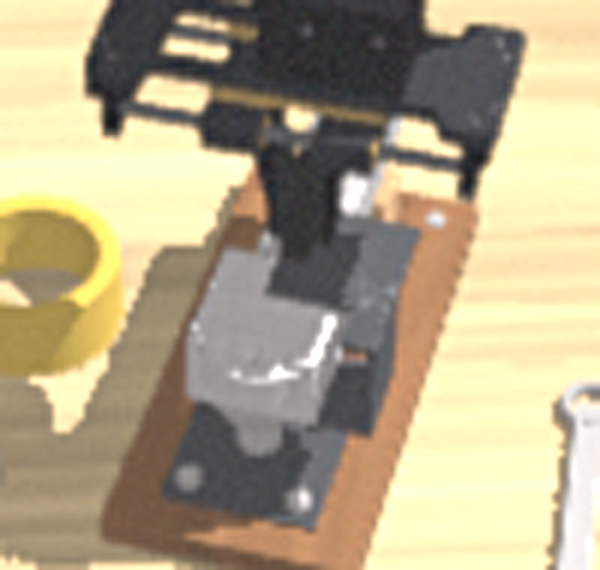

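The coupler is rising: its socket has lifted clear of the base, the post shows beneath it at (260,430), and the latch is still drawn. I continue.

Call:
servo_tool(
  targets=[
    [[0,0,0.12],[0,0,0],1],
    [[0,0,0.12],[0,0,0],1],
    [[0,0,0.12],[0,0,0],1],
    [[0,0,0.12],[0,0,0],1],
    [[0,0,0],[0,0,0],1],
    [[0,0,0],[0,0,0],1],
  ],
)

```text
t: 6.88
tcp_pos: [0.6239, 0.0008, 0.186]
tcp_rot: [[-0.001, 0.953, -0.302], [0.001, -0.302, -0.953], [-1.0, -0.002, -0.001]]
force: [0.6, -0.8, -6.5]
finger_gap: 0.0138
```

Call:
servo_tool(
  targets=[
    [[0,0,0.12],[0,0,0],1],
    [[0,0,0.12],[0,0,0],1],
    [[0,0,0.12],[0,0,0],1],
    [[0,0,0.12],[0,0,0],1],
    [[0,0,0],[0,0,0],1],
    [[0,0,0],[0,0,0],1],
  ],
)

```text
t: 7.38
tcp_pos: [0.6245, 0.0003, 0.207]
tcp_rot: [[0.001, 0.954, -0.301], [0.0, -0.301, -0.954], [-1.0, 0.001, -0.001]]
force: [-0.5, -0.3, -7.1]
finger_gap: 0.0139
```

Run:
```python
from h import *
from cell import camera, telemetry
a=camera("scene")
f=lambda i:cv2.convertScaleAbs(cv2.resize(i,None,fx=6,fy=6,interpolation=cv2.INTER_CUBIC),alpha=1.8,beta=20)
cv2.imwrite("pics/c4.png",f(a[145:240,200:300]))
o=telemetry.get_obs();print(o['tcp_pos'],o['force'],o['moment'],o['finger_gap'])
```

```text
[6.24208737e-01 2.83868830e-04 2.06493127e-01] [ 0.01128219 -0.49096132 -7.37908889] [-0.0672914   0.06166386  0.03176564] 0.013724673535917019
```

View pics/c4.png

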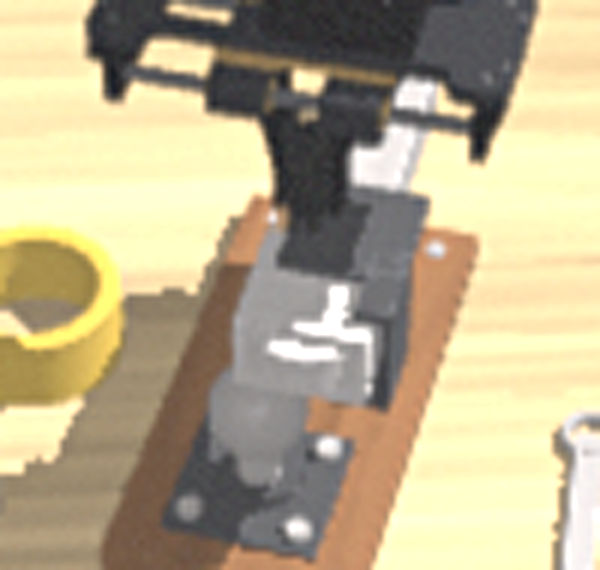

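The ball at (255,415) is free. The coupler hangs level, with about 7 N of weight on the wrist, and has slid +y under the held bar, as the task said it would. Now the remaining 4 cm.

Call:
servo_tool(
  targets=[
    [[0,0,0.15],[0,0,0],1],
    [[0,0,0.2],[0,0,0],1],
    [[0,0,0.2],[0,0,0],1],
    [[0,0,0.2],[0,0,0],1],
    [[0,0,0.15],[0,0,0],1],
    [[0,0,0.08],[0,0,0],1],
    [[0,0,0],[0,0,0],1],
    [[0,0,0],[0,0,0],1],
  ],
)

```text
t: 8.1
tcp_pos: [0.6242, 0.0002, 0.2456]
tcp_rot: [[0.0, 0.953, -0.302], [0.0, -0.302, -0.953], [-1.0, -0.0, -0.0]]
force: [0.0, 0.2, -6.1]
finger_gap: 0.0139
```

Call:
servo_tool(
  targets=[
    [[0,0,0],[0,0,0],1],
    [[0,0,0],[0,0,0],1],
    [[0,0,0],[0,0,0],1],
    [[0,0,0],[0,0,0],1],
    [[0,0,0],[0,0,0],1],
    [[0,0,0],[0,0,0],1],
  ],
)

```text
t: 8.6
tcp_pos: [0.6243, 0.0002, 0.2454]
tcp_rot: [[-0.0, 0.954, -0.301], [-0.0, -0.301, -0.954], [-1.0, -0.0, 0.0]]
force: [0.6, 0.2, -5.4]
finger_gap: 0.014
```

Run:
```python
from h import *
from cell import camera, telemetry
a=camera("scene");b=camera("top")
f=lambda i:cv2.convertScaleAbs(cv2.resize(i,None,fx=4,fy=4,interpolation=cv2.INTER_CUBIC),alpha=1.7,beta=20)
cv2.imwrite("pics/c5.png",np.hstack([f(a[120:260,190:290]),f(b[130:270,220:320])]))
o=telemetry.get_obs();print(o['t'],o['tcp_pos'],o['force'],np.abs(o['qd']).max(),o['finger_gap'])
```

```text
8.7 [6.24266984e-01 1.70211978e-04 2.45495442e-01] [-0.8557545   0.59501388 -5.3341324 ] 0.07894697038090502 0.01343430586985592
```

View pics/c5.png

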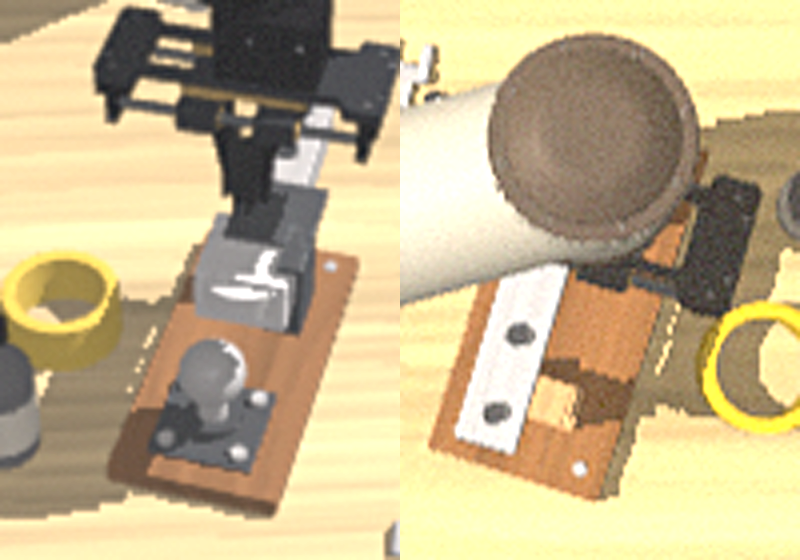

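The coupler hangs level about 10 cm above its seat. The ball is bare at scene crop (212,370), the tube is clear of the cradle, and the tape and bottle have not moved.

```bash
python3 -c "
from cell import job; print(job.sign_off())"
```

```text
the job is handed in; nothing more can be done
None
```

The coupler is off its ball and held in the gripper about 10 cm above its seat, and the job is handed in at about 8.7 s of the 32 s allowed.

- **Which coupler:** I took the middle-sized one, seated on the board, and gripped it by the upright latch bar. The gap when closed was 14 mm, the bar's thickness.
- **Draw:** I pulled the latch along the coupler's +y until the side force rose past the spring's 10 N to about 12 N. That was about 22 mm of tool travel including play, so it was at its stop.
- **Lift:** I lifted straight up with the latch held drawn. The wrist force was at most about 18 N at the readings. Once off the ball, the coupler slid +y under the bar as the latch sprang shut, as the task expected.
- **Last checks:** The tool rose 100 mm, from z 0.1455 to 0.2455. The arm was still, the grip gap was steady at 14 mm, and about 5–6 N of weight hung on the wrist. The pictures show the ball bare, the coupler roughly level, and the tape where it was. Only parts of the bottle and wrench were in the final crops, and those parts looked unmoved.
- **Less certain:** I judged level by eye from the pictures. The height is the tool's rise, so any small slip of the bar in the pads was not measured. The side force dropped briefly to 9 N during the first 2 cm of the lift, still consistent with the latch being drawn.

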